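# Charge the hand-pumped pressure pot

### The job

Charge the pressure pot for the analyser's rinse line: push its vent lever round until it is fully shut, then press the pump knob on the lid right down and let it spring back up, again and again, until the pressure indicator pin has popped fully out. Only push with the fingertips or the outside of the fingers: do not take hold of the lever or the knob, do not touch the pin, leave the things lying around where they are, and finish with the vent still shut and the knob back up.

Things in the scene. Friction and masses are not known exactly. Their poses are not given: they have to be found in the camera images.
- pressure_pot: squat steel vessel fixed to the desk, lid flange 156 mm across, 139 mm high (bolts to 148); origin centre of underside, z up, turned at most 0.4 rad from world axes. In its frame (mm): pump at (0,0), vent valve at (0,-52) with a silencer along -y to y=-87 and 160 high, brass bonnet with pin at (-34,36), capped outlet on the +y side to y=94
- plunger_knob: black round pump knob, 48 mm across and 14 mm high, nearly flat on top, on the vertical axis of the pot; origin at the centre of its underside
- knob_top (a point): centre of the top of the pump knob, 212 mm above the desk when the knob is up; the barrel below it ends at 174 mm
- plunger (a joint): pump stroke in m: 0 = up, 0.018 = right down on its stop. A spring returns it in about 0.4 s: 3.5 N at the top, 8 N at the bottom; pressing takes some 5 N more, and more the faster. With the vent shut some 6 full strokes (17 mm or more, then back to within 1 mm of the top) charge the pot; shorter ones do less, under 5 mm perhaps nothing. Pumping on when charged does no harm
- vent_lever (a joint): angle in rad: 0 = fully shut, against a stop, lever crosswise to the silencer, along the pot's -x axis; 1.57 = open, in line with the silencer, along the pot's -y axis. It starts well open, shuts clockwise seen from above, stays where it is left, takes about 2 N to push at its grip. More than about 0.3 rad open, pumping does nothing
- lever_bar: the vent lever, a level bar; origin on its vertical turning axis, at the height of its centre line, 177 mm above the desk; it extends 64 mm along its own -x. A thin steel strip up to 22 mm, then a black grip 42 mm long, 13 mm wide, 9 mm high
- lever_end (a point): outer end of the lever grip, on its centre line, 64 mm from the lever's vertical axis
- pin_rod: the steel indicator pin, 8 mm in diameter with a domed head. Its origin is level with the top of the brass bonnet when the pin is down
- indicator_pin (a joint): how far the pin is out in m: 0 = down (head 1.7 mm proud of the brass bonnet), 0.016 = fully out. With the vent shut it jumps out by about 2.7 mm with every full stroke and stays put between strokes. A dark ring round its foot is clear of the bonnet when it is 14.5 mm out
- bonnet_top (a point): centre of the top of the brass bonnet from which the pin comes out, 164 mm above the desk; fixed to the pot
- lab_timer: white timer, 66x66x19 mm, lying flat to the left of the pot; origin at the centre of its underside; loose, to be left alone
- dropper_bottle: small white dropper bottle with a pointed cap, 24 mm in diameter, 68 mm high, standing at the front left; origin at the centre of its underside; loose, to be left alone
- tape_roll: roll of brown tape lying flat at the front right, 101x111x48 mm; origin at the centre of its underside; loose, to be left alone
- marker_pen: black and white marker pen, 17x135x16 mm, lying at the front; origin at the centre of its underside; loose, to be left alone

How it is judged:
By the outcome, as a careful person would: the job done as asked, in the order asked, and still so for the second after the job is handed in, with the robot touching nothing.
It also fails if it takes over 72 s, if anything falls off the work surface, if the arm or the gripper's body presses on something with over 40 N, if the wrist force passes 120 N, or if a joint passes its speed limit or range.

### The arm

A 7-joint arm with a two-finger parallel gripper is mounted at the origin on a cart in front of the work surface, level with it; the furniture and walls round the work are solid. World frame = base frame: x ahead of the robot, y to its left, z up, the work surface at z = 0. Lengths are in m, angles in rad, forces in N, time in s.
With the tool pointing down it reaches from about 0.35 to 0.9 m from the base axis. Payload 19.9 kg.
Tool frame: the origin (TCP) lies between the finger pads; the fingertips stand 19 mm ahead of it and the grasp point (between the pads) is the TCP; z points along the fingers, y is the direction in which the jaws open and shut (so a half turn about z gives the same grasp; the last joint's range is limited). The gripper opens to 94 mm and grips with 3 to 60 N. Pads are 16 mm wide; open, the fingers measure 119 mm over their backs; the gripper's body (75 mm by 177 mm) begins 78 mm behind the grasp point.
Start: joints at [-1.385, 0.417, -0.01, 1.614, 0.005, 1.111, -0.053], TCP at [0.141, 0.609, 0.224] pointing down, gripper open.
Joint ranges: [-2.81, 2.81], [-0.39, 2.02], [-1.27, 1.25], [0.06, 2.57], [-1.19, 4.33], [0.19, 2], [-2.82, 2.82]. Speed limits (rad/s): [1.89, 1.89, 2.39, 2.39, 3.01, 3.01, 3.01].

### API

Orientations are given as a 3x3 rotation matrix whose columns are the frame's x, y, z axes.
In Python, from rig import robot gives the robot as it stands. Calls block until the motion is done:
- robot.move_ptp(position, orientation): joint-space move of the TCP to a pose.
- robot.move_linear(position, velocity=0.15, frame=None, threshold=None): straight line of the TCP; frame=None keeps the orientation; velocity is the mean speed in m/s. With threshold (N) it stops when the force on the tool has changed by that much, and returns True; else False.
- robot.goto_joints(angles): joint-space move.
- robot.gripper_to(opening): finger opening in m; the grip force is fixed at half the most; returns when the fingers have stopped.
- robot.pause(seconds).
- robot.ik(position, orientation): joint angles nearest the present ones, or None.
- robot.get_state(): the state.
- robot.grab_frame(name): name is "scene" or "top" or "wrist"; returns the picture (420x560x3 uint8, red, green, blue); there is no depth.
- robot.camera_info(name): a dict with "fx", "fy", "cx", "cy" (pixels), "dist" ([k1, k2, p1, p2, k3] as OpenCV has them; the pictures are not rectified), "rvec" (rotation vector, rad) and "tvec" (3), from world to camera coordinates, as OpenCV has them. Camera axes: x right, y down, z forward; pixel columns grow to the right and rows downward; lengths in m; the calibration is good to about 2 mm. A picture is of the moment at which its call begins: read the wrist's pose just before it. camera_info takes no time and is no camera call; for the wrist camera it gives the pose at the moment of the call.
A pose or a line that the arm cannot do raises robot.PlanningError and nothing moves.
- robot.sign_off(): hands the job in, once; it reports no verdict.
The state is a dict: "time": time; "qpos": joint angles; "joint_vel": joint speeds; "effort": joint torques, N m; "ee_pos": TCP position; "tool_rot": TCP orientation; "force": force on the tool from outside, world axes, zero at the start; "moment": the same for the moment, N m; "opening": finger opening in m.
Only numpy, scipy, OpenCV 4.12 (cv2) and the standard library are available. Lean on these libraries where they do the work, as an engineer would, in place of code of your own. Each camera call takes 0.05 s, during which the arm holds its last target. There are 200 camera calls.

## Working session

There is one attempt and no reset: what is moved stays moved. The work goes in short steps, each a Python script; the robot and the scene stay as the last script left them, time stands still between calls to the robot, and variables do not carry over. Pictures are saved under pics/ and viewed, about 8 in all and at most 12, crops included, and the job is handed in when it is done.

```bash
ls; mkdir -p pics
python3 - <<'E'
from rig import robot
import cv2,numpy as np
for n in("scene","top"):
    f=robot.grab_frame(n); cv2.imwrite(f"pics/{n}0.png",f[:,:,::-1])
    c=robot.camera_info(n); R=cv2.Rodrigues(np.array(c["rvec"]))[0]
    print(n,c["fx"],c["dist"],-R.T@np.array(c["tvec"]).ravel(), R[2])
print(robot.get_state())
E
```

```text
pics
scene 484.80055068160607 [0.03939688 0.         0.         0.         0.        ] [-0.01431    -0.40883794  0.90680633] [ 0.50416847  0.42638681 -0.75100495]
top 427.70697711243986 [-0.02389011  0.          0.          0.          0.        ] [0.29844322 0.03312492 1.10479007] [ 0.19245442 -0.01094444 -0.98124488]
{'time': 0.1, 'qpos': array([-1.38451236,  0.4179243 , -0.01030919,  1.61410732,  0.00469368,
        1.11071057, -0.05298944]), 'joint_vel': array([-6.66851106e-04, -1.03576687e-03, -4.83831149e-04, -2.08240526e-04,
        1.63824346e-03, -2.69519830e-05, -2.76014418e-04]), 'effort': array([ 2.56277890e-03, -8.52581406e+01,  6.40920773e-01, -4.26697469e+01,
       -4.88226197e-02,  1.63764384e-02,  6.28692260e-05]), 'ee_pos': array([0.14106842, 0.60854073, 0.22388435]), 'tool_rot': array([[-9.74174043e-01,  2.25798369e-01, -1.76812330e-04],
       [ 2.25798425e-01,  9.74173411e-01, -1.11167421e-03],
       [-7.87683526e-05, -1.12288811e-03, -9.99999366e-01]]), 'force': array([ 0.14442659,  0.01532505, -0.09128822]), 'moment': array([-0.04251963,  0.02771924, -0.02739476]), 'opening': 0.09396881172234059}
```

View pics/scene0.png

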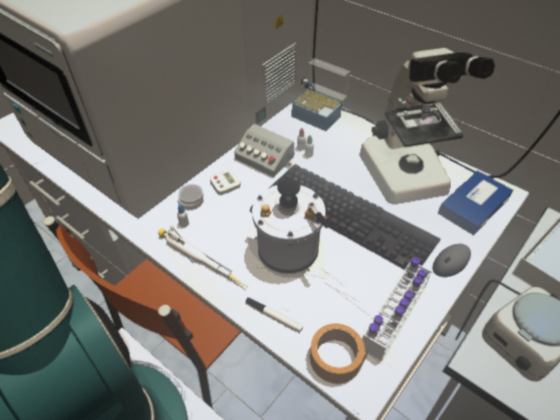

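View pics/top0.png

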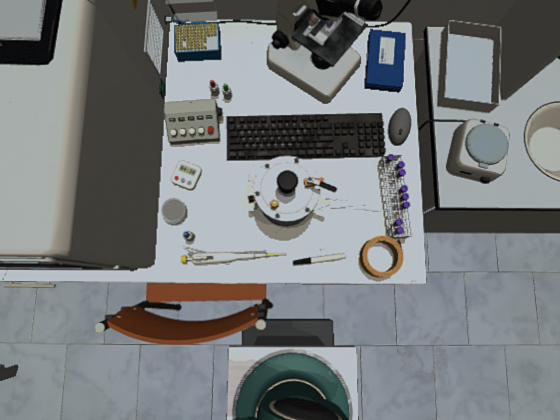

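The top view shows the pot at about (287,190), with the knob there, the brass bonnet at (273,204) and the lever and silencer at about (322,185). Next I'll zoom in and measure.

```bash
cat > h.py <<'E'
from rig import robot
import cv2,numpy as np
def KD(c): return np.array([[c["fx"],0,c["cx"]],[0,c["fy"],c["cy"]],[0,0,1]]),np.array(c["dist"])
def ray(c,p):
    K,D=KD(c); R=cv2.Rodrigues(np.array(c["rvec"]))[0]
    u=cv2.undistortPoints(np.array([[p]],float),K,D)[0,0]
    return -R.T@np.array(c["tvec"]).ravel(), R.T@np.array([u[0],u[1],1])
def onz(c,p,z):
    o,d=ray(c,p); return (o+d*(z-o[2])/d[2])
def px(c,X):
    K,D=KD(c); return cv2.projectPoints(np.array(X,float).reshape(-1,1,3),np.array(c["rvec"]),np.array(c["tvec"]),K,D)[0][:,0]
def tri(a,b):
    (o1,d1),(o2,d2)=a,b
    d1=d1/np.linalg.norm(d1);d2=d2/np.linalg.norm(d2)
    t=np.linalg.lstsq(np.c_[d1,-d2],o2-o1,rcond=None)[0]
    p,q=o1+t[0]*d1,o2+t[1]*d2
    return (p+q)/2,np.linalg.norm(p-q)
E
python3 - <<'E'
from h import *
a=cv2.imread("pics/scene0.png")[170:280,230:340]; b=cv2.imread("pics/top0.png")[140:240,235:345]
b=cv2.resize(b,(550,500),interpolation=cv2.INTER_CUBIC)
cv2.imwrite("pics/topc.png",b)
f=cv2.imread("pics/top0.png"); c=robot.camera_info("top")
m=(f.max(2)<70).astype(np.uint8); m[:, :262]=0; m[:165]=0;m[235:]=0;m[:,345:]=0
n,l,s,ce=cv2.connectedComponentsWithStats(m)
for i in range(1,n):
    if s[i,4]>8: print(s[i],ce[i],onz(c,ce[i],.212),onz(c,ce[i],.177))
E
```

```text
[277 171  21  25 398] [286.68844221 182.53015075] [0.51679762 0.01973808 0.212     ] [0.52535776 0.01921328 0.177     ]
[306 182  10   5  23] [310.7826087  184.60869565] [ 0.51268393 -0.03201133  0.212     ] [ 0.5210828  -0.03456486  0.177     ]
[319 182  17  10  81] [327.50617284 186.33333333] [ 0.50921138 -0.06791992  0.212     ] [ 0.51747411 -0.07188118  0.177     ]
[263 213  45  14 179] [284.02793296 221.37430168] [0.43250774 0.02490138 0.212     ] [0.43776347 0.02457899 0.177     ]
```

View pics/topc.png

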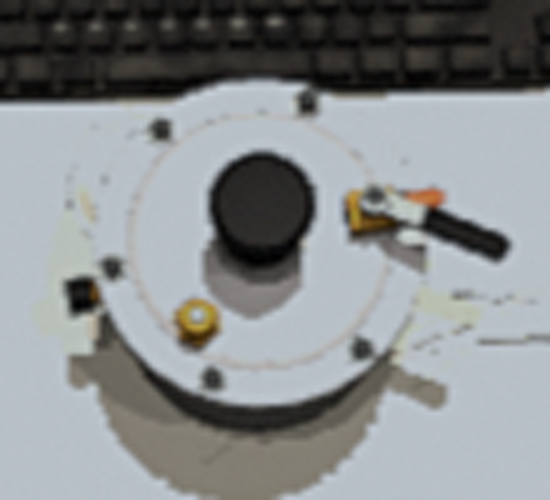

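Run:
```python
from h import *
c=robot.camera_info("top")
P=lambda u,v:(u/5+235-.4,v/5+140-.4)
k=onz(c,P(262,204),.212)[:2]; b=onz(c,P(197,317),.166)[:2]; n=onz(c,P(374,193),.184)[:2]
g=onz(c,P(430,219),.181)[:2]; e=onz(c,P(505,248),.177)[:2]
bolts=[onz(c,P(*p),.147)[:2] for p in((161,129),(307,102),(362,347),(212,378),(112,267))]
(bx,by),r=cv2.minEnclosingCircle(np.array(bolts,np.float32)); print("bolt circ",bx,by,r)
print("knob",k,"bonnet",b,"nut",n,"grip0",g,"end",e)
print("|kb|",np.hypot(*(b-k)),"exp",np.hypot(34,36),"|kn|",np.hypot(*(n-k)), "len",np.hypot(*(e-n)))
ang=lambda v:np.arctan2(v[1],v[0])
print("yaw bonnet",ang(b-k)-ang((-34,36)),"yaw vent",ang(n-k)+np.pi/2,"lever",ang(e-g),ang(e-n))
for x,y,z in((*k,.25),(*k,.212)):
    print(robot.ik([x,y,z],np.array([[0,1,0],[1,0,0],[0,0,-1.]])),robot.ik([x,y,z],np.diag([-1.,1,-1])))
```

```text
bolt circ 0.5217325091362 0.01912292093038559 0.06911078095436096
knob [0.52151188 0.01909344] bonnet [0.48073167 0.04716547] nut [ 0.5339971  -0.03106402] grip0 [ 0.52308491 -0.05613676] end [ 0.51108185 -0.08986165]
|kb| 0.0495082235748929 exp 49.51767361255979 |kn| 0.051688020754959346 len 0.06310523235841871
yaw bonnet 0.2110811422069503 yaw vent 0.24396249701496053 lever -1.9127273675524858 -1.9424187744408223
[-0.72215467  0.25456731  0.74051615  1.85850122 -0.19173084  1.10084161
  0.08975398] [-0.65289695  0.24100193  0.6541923   1.85667831 -0.16388495  1.09778926
  1.63317991]
[-0.70476393  0.30365888  0.73132586  1.9014413  -0.23602838  1.02359686
  0.12784075] [-0.62385952  0.2851304   0.62877834  1.89925009 -0.19560963  1.01822089
  1.6598695 ]
```

Knob, bonnet, bolts and vent agree: the pot is at (0.5215, 0.019) with yaw ≈0.225, and the lever is about 0.99 rad open. The tall cabinet lies between the start and the pot, so I'll locate its near corner before moving.

```bash
cat >> h.py <<'E'
C=np.array([.5215,.0191]); YAW=.225
def W(x,y): # pot mm -> world xy
    c,s=np.cos(YAW),np.sin(YAW); return C+np.array([c*x-s*y,s*x+c*y])/1000
def down(a): # tool down, tool x along world heading a
    c,s=np.cos(a),np.sin(a); return np.array([[c,s,0],[s,-c,0],[0,0,-1.]])
def lever(th,off,r=46): # tool xy and frame: finger centre off mm on the opening side of the lever
    d=np.pi+th; n=np.array([-np.sin(d),np.cos(d)])  # opening (ccw) side
    p=np.array([0,-52])+r*np.array([np.cos(d),np.sin(d)])+off*n
    return W(*p), down(YAW+np.arctan2(n[1],n[0])+FLIP)
FLIP=np.pi
E
python3 - <<'E'
from h import *
c=robot.camera_info("scene"); t=robot.camera_info("top")
for p in((130,212),(315,60)): print("cab bottom scene",onz(c,p,0))
for p in((155,280),(75,257),(0,250),(158,10)): print("cab top",onz(t,p,0),onz(t,p,.4))
for z in (0.3,): 
  for x,y in((.14,.42),(.25,.33),(.36,.2),(.42,.05)):
    print(x,y,np.round(robot.ik([x,y,z],robot.get_state()["tool_rot"]),2))
for fl in(0,np.pi):
  import h; h.FLIP=fl
  for th in(1.1,.5,0):
    p,R=lever(th,30); q=robot.ik([*p,.19],R); print(fl,th,p,None if q is None else np.round(q,2))
E
```

```text
cab bottom scene [ 3.63526056e-01  3.96300107e-01 -1.11022302e-16]
cab bottom scene [1.21108625 0.45367171 0.        ]
cab top [0.31117597 0.34969782 0.        ] [0.30656596 0.23507952 0.4       ]
cab top [0.36734911 0.55918294 0.        ] [0.34240106 0.36871851 0.4       ]
cab top [0.38326615 0.75616481 0.        ] [0.35255519 0.49438118 0.4       ]
cab top [1.07970499 0.39214761 0.        ] [0.79684156 0.26215995 0.4       ]
0.14 0.42 [-1.32  0.01  0.    1.94  0.    1.19  0.02]
0.25 0.33 [-1.11 -0.05  0.1   2.    0.01  1.19  0.34]
0.36 0.2 [-0.9  -0.06  0.3   2.01  0.02  1.19  0.74]
0.42 0.05 [-0.81 -0.06  0.6   2.    0.03  1.19  1.12]
0 1.1 [ 0.55100672 -0.08350658] [-0.71  0.55  1.09  1.84 -0.55  1.09 -1.23]
0 0.5 [ 0.51856462 -0.08454851] [-0.74  0.48  1.09  1.92 -0.49  1.04 -1.86]
0 0 [ 0.49495419 -0.07109601] [-0.8   0.41  1.09  1.98 -0.43  1.01 -2.42]
3.141592653589793 1.1 [ 0.55100672 -0.08350658] [-0.56  0.45  0.85  1.84 -0.39  1.03  1.76]
3.141592653589793 0.5 [ 0.51856462 -0.08454851] [-0.65  0.41  0.94  1.92 -0.39  1.01  1.19]
3.141592653589793 0 [ 0.49495419 -0.07109601] [-0.7   0.35  0.94  1.98 -0.34  0.98  0.63]
```

Run:
```python
from h import *
robot.gripper_to(0)
robot.move_linear([.125,.37,.3],velocity=.2)
q=np.array(robot.get_state()["qpos"]); q[0]+=1.3; robot.goto_joints(q)
s=robot.get_state(); print(s["ee_pos"],np.round(s["qpos"],2))
p,R=lever(.99,30); print(p,np.round(robot.ik([*p,.27],R),2))
robot.move_ptp([*p,.27],R)
s=robot.get_state(); print(s["time"],s["ee_pos"],np.round(s["qpos"],2),s["opening"],s["force"])
cv2.imwrite("pics/w1.png",robot.grab_frame("wrist")[:,:,::-1])
```

```text
[ 0.39042301 -0.02057233  0.29967395] [-0.03 -0.09  0.    2.04  0.    1.19  0.02]
[ 0.54519911 -0.08515839] [ 0.02  0.24  0.09  1.75 -0.02  1.15  1.34]
6.0333 [ 0.54505016 -0.08462778  0.27011855] [ 0.02  0.24  0.09  1.75 -0.02  1.15  1.33] 0.0003635406347813316 [ 0.4774737  -0.23320553  0.09536032]
```

View pics/w1.png

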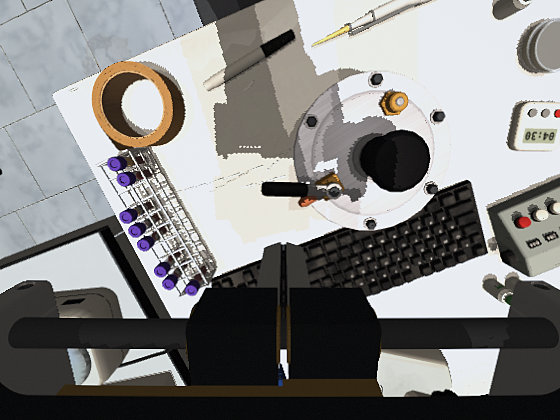

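The wrist view shows the lever grip end at (262,189), the pivot at (332,192) and the closed fingers on the opening side. I'll cross-check that against the top-view estimate, then descend and push if they agree.

Run:
```python
from h import *
c=robot.camera_info("wrist")
e=onz(c,(262,189),.177)[:2]; n=onz(c,(333,190),.184)[:2]; g=onz(c,(308,190),.177)[:2]
b=onz(c,(397,101),.166)[:2]
d=e-g; th=np.arctan2(d[1],d[0])-YAW-np.pi
print("end",e,"nut",n,W(0,-52),"bonnet",b,W(-34,36),"th",(th+np.pi)%(2*np.pi)-np.pi)
th=.99
if np.hypot(*(e-W(64*np.cos(np.pi+th),-52+64*np.sin(np.pi+th))))<.008:
    p,R=lever(th,30)
    print(robot.move_linear([*p,.190],velocity=.08,threshold=8))
    p,R=lever(th,12); print("touch",robot.move_linear([*p,.190],velocity=.03,threshold=2.5))
    s=robot.get_state(); print(s["time"],s["ee_pos"],s["force"])
```

```text
end [ 0.50960986 -0.08994205] nut [ 0.53077614 -0.03207179] [ 0.53310153 -0.03158929] bonnet [0.48045053 0.04502875] [0.48032517 0.04660697] th 0.9672812792265768
False
touch True
7.7917 [ 0.52908162 -0.07935563  0.18994438] [ 1.26636331 -0.44622669 -0.43935494]
```

Run:
```python
from h import *
for th in(.8,.6,.4,.2,.08):
    p,R=lever(th,14.5); r=robot.move_linear([*p,.190],velocity=.04,frame=R,threshold=20)
    s=robot.get_state(); print(th,r,round(s["time"],2),s["force"])
    if r: break
else:
    p,R=lever(-.1,14.5); print("stop",robot.move_linear([*p,.190],velocity=.02,frame=R,threshold=12))
    s=robot.get_state(); print(s["time"],s["ee_pos"],s["force"],lever(0,14.5)[0])
    cv2.imwrite("pics/w2.png",robot.grab_frame("wrist")[:,:,::-1])
```

```text
0.8 False 8.13 [ 0.37027627 -0.23233848  0.34665138]
0.6 False 8.53 [ 0.38422124 -0.75218809  0.2853833 ]
0.4 False 8.92 [ 0.74885528 -1.11932542  0.24825623]
0.2 False 9.31 [-0.35131563 -0.18980832  0.30104988]
0.08 False 9.6 [ 0.69324537 -1.16064413  0.64636945]
stop True
9.9167 [ 0.49197726 -0.05726377  0.1900248 ] [ 2.17131844 -4.62772214  0.76852046] [ 0.49149604 -0.0559867 ]
```

View pics/w2.png

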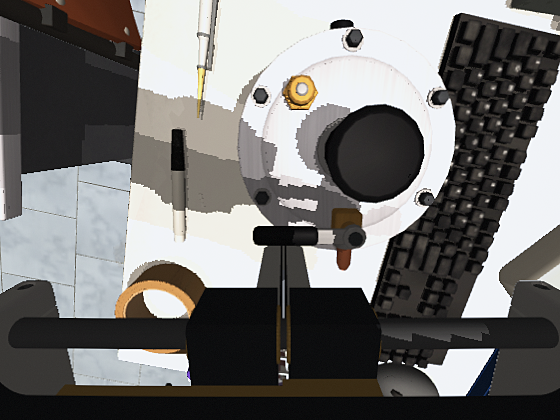

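The lever now lies crosswise to the silencer, from the grip end at (255,235) to the pivot at (355,238), with the fingers against its outer side. A second push will confirm the stop; then I'll retreat and go above the knob.

Run:
```python
from h import *
a=robot.get_state()["ee_pos"]
p,R=lever(0,10); print("stop",robot.move_linear([*p,.190],velocity=.02,threshold=12))
robot.pause(.2); s=robot.get_state(); print(s["ee_pos"]-a,s["force"])
p,R=lever(0,40); robot.move_linear([*p,.190],velocity=.08,frame=R)
robot.move_linear([*p,.27],velocity=.15)
c=robot.camera_info("wrist"); f=robot.grab_frame("wrist"); cv2.imwrite("pics/w3.png",f[:,:,::-1])
m=(f.max(2)<60).astype(np.uint8)
pk=px(c,[[*C,.212],[*W(-64,-52),.177],[*W(-43,-52),.177]]); print(pk)
n,l,st,ce=cv2.connectedComponentsWithStats(m)
for i in range(1,n):
    if st[i,4]>150: print(st[i],ce[i],onz(c,ce[i],.177))
s=robot.get_state();print(s["time"],s["force"])
```

```text
stop True
[-4.10221560e-05  2.34281388e-05  1.05759126e-05] [ 3.10169241 -4.8717981   1.44011813]
[[346.94093067 115.8268059 ]
 [261.93709167 181.2300482 ]
 [285.94469094 181.24114762]]
[   0    0   44  146 3458] [18.78426836 75.19924812] [ 0.26122946 -0.00530856  0.177     ]
[   57     0   111   159 12421] [109.41292972  84.86232993] [0.3340885  0.00335847 0.177     ]
[ 471    0   89   30 1333] [519.2348087   15.00150038] [0.63693574 0.12425892 0.177     ]
[    0    20   560   400 75996] [319.62245381 307.47881467] [ 0.55192319 -0.15569331  0.177     ]
[ 314   82   65   67 3398] [345.74720424 115.32754562] [0.52699875 0.02320767 0.177     ]
[191 112  12  35 356] [196.87078652 130.02808989] [ 0.40871078 -0.01586097  0.177     ]
[262 172  48  17 676] [286.00443787 179.84911243] [ 0.4909603 -0.0399817  0.177    ]
[161 228  55  24 191] [187.60732984 235.23036649] [ 0.41419397 -0.11002052  0.177     ]
[537 237  23  42 734] [549.77520436 258.46049046] [ 0.75185938 -0.05651783  0.177     ]
[155 263  48  30 429] [180.45454545 283.8997669 ] [ 0.41431733 -0.16094181  0.177     ]
11.5667 [-0.52391209  0.19031663 -0.90720141]
```

View pics/w3.png

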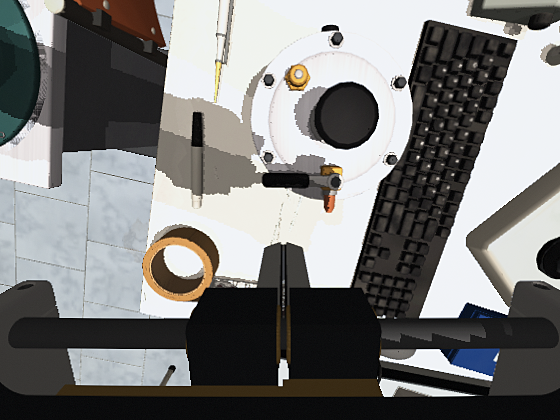

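The lever is shut: its grip at (262–310,180) is horizontal in this pot-aligned view and within 1.5 px of the prediction, as is the knob at (346,115). Now pumping, with the first two strokes watched.

```bash
cat >> h.py <<'E'
def stroke(low=.1925,v=.05):
    r=robot.move_linear([*C,low+.019],velocity=v,threshold=35)
    s=robot.get_state(); print("low",r,round(s["ee_pos"][2]-.019,4),np.round(s["force"],1),round(s["time"],2))
    robot.move_linear([*C,.218+.019],velocity=.08); robot.pause(.35)
E
python3 - <<'E'
from h import *
robot.move_linear([*C,.27],velocity=.15)
robot.move_linear([*C,.237],velocity=.08)
print("touch",robot.move_linear([*C,.226],velocity=.02,threshold=2.5),robot.get_state()["ee_pos"][2]-.019)
stroke(); stroke()
cv2.imwrite("pics/w4.png",robot.grab_frame("wrist")[:,:,::-1])
cv2.imwrite("pics/t4.png",cv2.resize(robot.grab_frame("top")[140:240,235:345,::-1],None,fx=5,fy=5))
E
```

```text
touch True 0.21083497513144228
low True 0.194 [-4.6 -0.9 16. ] 13.78
low True 0.194 [-5.6 -0.8 16.4] 15.12
```

View pics/w4.png

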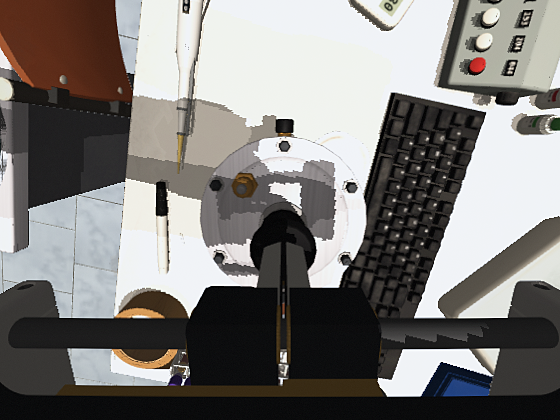

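At the bottom of each stroke the tip stopped hard at z = 0.194, the full 18 mm. The wrist view shows the fingertips centred over the knob at (285,235), with the pin and bonnet at (242,186) clear of them. Six more strokes, then back off and inspect.

Run:
```python
from h import *
for i in range(6): stroke()
p,R=lever(0,60); robot.move_linear([*C,.28],velocity=.15); robot.move_linear([*p,.24],velocity=.15)
c=robot.camera_info("wrist"); f=robot.grab_frame("wrist")
P=px(c,[[*W(-34,36),.1657],[*W(-34,36),.1817],[*C,.212],[*W(-64,-52),.177]]); print(P)
x,y=P[1].astype(int); x0,y0=max(x-60,0),max(y-40,0); print(x0,y0)
a=cv2.resize(f[y0:y0+200,x0:x0+200,::-1],None,fx=2.7,fy=2.7,interpolation=cv2.INTER_CUBIC)
cv2.imwrite("pics/w5.png",a)
cs=robot.camera_info("scene"); g=robot.grab_frame("scene"); u,v=px(cs,[[*W(-34,36),.18]])[0].astype(int); print(u,v)
b=cv2.resize(g[v-40:v+60,u-30:u+70,::-1],(540,540),interpolation=cv2.INTER_CUBIC)
cv2.imwrite("pics/s5.png",b); print(robot.get_state()["time"])
```

```text
low True 0.194 [-5.8  0.3 16.1] 16.55
low True 0.194 [-6.6 -0.9 15.6] 17.88
low True 0.194 [-5.7  0.1 15.2] 19.22
low True 0.194 [-5.6  0.2 16.1] 20.55
low True 0.194 [-6.2 -0.1 15.5] 21.88
low True 0.194 [-5.7 -0.9 16.2] 23.2
[[297.31828604  36.23168017]
 [298.64730025  28.20036265]
 [357.5281005   77.81270978]
 [257.10815558 160.9839422 ]]
238 0
264 201
25.5417
```

View pics/w5.png

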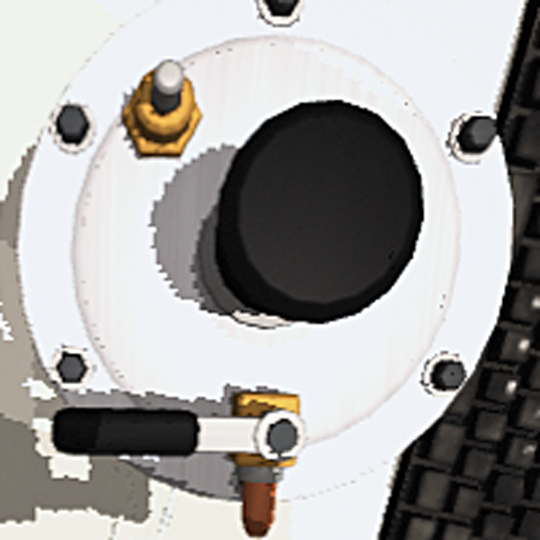

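View pics/s5.png

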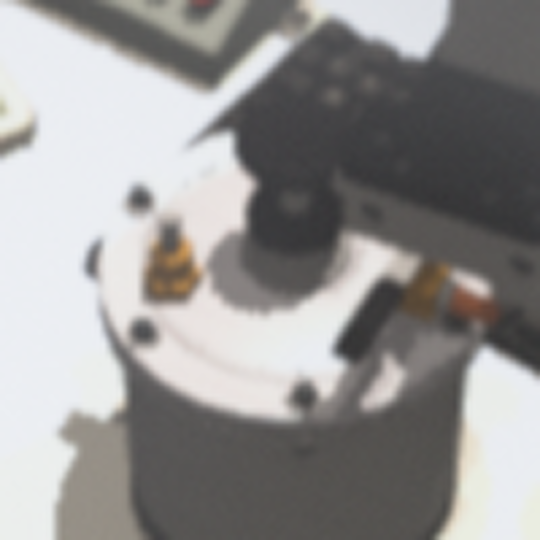

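The pin stands well out: its head is at about (300,28) against (298.6,28.2) predicted for fully out. The knob is up and the lever shut. To confirm it has reached its limit, I'll give two more strokes, which do no harm, and compare the same view.

Run:
```python
from h import *
p,R=lever(0,60); s=robot.get_state()
g0=robot.grab_frame("wrist")
robot.move_linear([*C,.28],velocity=.15); robot.move_linear([*C,.237],velocity=.1)
stroke(); stroke()
robot.move_linear([*C,.28],velocity=.15); robot.move_linear([*p,.24],velocity=.15); robot.pause(.3)
c=robot.camera_info("wrist"); g1=robot.grab_frame("wrist")
def diff(n,r):
    x0,x1,y0,y1=r; A,B=[cv2.cvtColor(g[y0:y1,x0:x1],cv2.COLOR_RGB2GRAY).astype(np.float32) for g in(g0,g1)]
    print(n,"shift",cv2.phaseCorrelate(A,B))
diff("pin",(280,320,10,60)); diff("lever",(250,350,145,200)); diff("knob",(315,400,35,125)); diff("bolts",(250,280,30,150))
cv2.imwrite("pics/w6.png",cv2.resize(g1[10:70,265,None] if 0 else g1[8:68,270:350,::-1],(800,600),interpolation=cv2.INTER_CUBIC))
s=robot.get_state(); print(s["time"],s["force"])
f=robot.grab_frame("top"); t0=cv2.imread("pics/top0.png")[:,:,::-1]
for n,r in dict(timer=(165,205,155,190),bottle=(178,200,228,245),tape=(355,408,232,282),pen=(288,350,248,270)).items():
    x0,x1,y0,y1=r; print(n,"changed px",(cv2.absdiff(f,t0)[y0:y1,x0:x1].max(2)>60).sum())
```

```text
low True 0.194 [-5.5  0.2 14.5] 27.7
low True 0.194 [-5.4 -0.5 16.3] 29.02
pin shift ((-0.006266421287140389, -0.6826754493537095), 1.0601778917312623)
lever shift ((0.17666131691990472, -0.5181894124015614), 1.0207631646792095)
knob shift ((0.13293255197287124, -0.81383430900852), 1.0196177995940785)
bolts shift ((-0.19753355982245147, -0.24576244921578905), 0.964229384528266)
31.6167 [-0.61882334  0.56818892 -1.07349001]
timer changed px 0
bottle changed px 0
tape changed px 2119
pen changed px 996
```

View pics/w6.png

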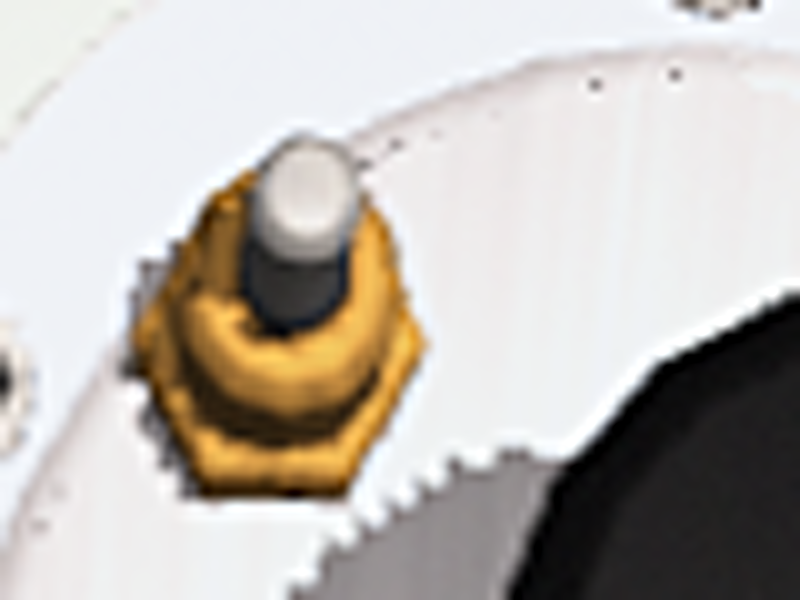

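The pin's shift of −0.7 px is the same as the fixed parts' shift, so it no longer rises and is at its limit; the dark ring shows at its foot. The timer and bottle are unchanged. The tape and pen regions of the top view look hidden by the arm, and both items were seen in their places in the earlier wrist views. Handing in.

Run:
```python
from rig import robot
robot.sign_off()
```

```text
the job is handed in; nothing more can be done
```

I shut the vent with the outside of the closed fingers and pumped the knob with the fingertips. The pin is fully out, and the job is handed in at about 32 s.

- **Vent:** I pushed the lever round from about 0.97–0.99 rad open until it came up against its stop. A second push did not move it. In the wrist view it lies crosswise to the silencer, within about 1.5 px of the shut position, and it was still there after pumping.
- **Pumping:** I gave 10 strokes. Each one stopped hard with the fingertips at 194 mm, the full 18 mm, and the knob was let spring back up each time.
- **Pin:** After 8 strokes the head was within about 2 px of where it should be when fully out, which is only good to about 4 mm. Two more strokes did not raise it any further against the fixed parts. The dark ring shows at its foot.
- **At hand-in:** The knob was up and the arm clear of everything.
- **Loose things:** The timer and bottle are unchanged in the top camera view. The same check on the tape roll and pen was inconclusive: their areas of the picture changed, most likely because the arm was in the way. I did not view that last picture. Earlier wrist views showed both in place, and the fingers never went near either of them.

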